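# One lock plug from the tube

## Task

Tip one brass lock plug out of the clear tube into the round steel dish: hold the tube's mouth low over the dish and tilt it slowly until the first plug peeps out of the mouth by less than half its length, stop there for a moment, then let just that one slip gently into the dish. Let the other two slide back so that they are wholly inside, and lay the tube back in its rest as it lay before, mouth up, released. Leave the lock cylinder, padlock and oil bottle where they are.

Things in the scene. Friction and masses are not known exactly. Their poses are not given: they have to be found in the camera images.
- tube: clear plastic tube, 156 mm long, 26 mm outside, 20 mm inside diameter, open at the mouth, other end closed by a black cap (30 mm across, inner floor 6 mm from the end); 60 g empty; holds three plugs in single file. Origin: middle of the closed end's outer face, z along the tube to the mouth. In the rest it slopes 15 degrees, mouth up, and is free to grasp from 40 to 112 mm along its length
- tube_mouth (a point): middle of the tube's open rim (156 mm from the closed end); z points out of the mouth
- plug_a: brass lock plug, 17 mm diameter, 40 mm long, about 55 g, keyway in its front face; origin at its middle, z along it towards the front face, which looks to the mouth; the first in the tube, nearest the mouth, its front about 29 mm inside the rim at the start
- plug_a_nose (a point): middle of the first plug's front face. Brass on the tube's plastic has a friction coefficient of 0.24 to 0.36: the plugs start to slide, all together, when the mouth points 13 to 20 degrees below level, stop when the tube is tilted back, and slide home to the closed end when the mouth points that much or more above level
- plug_b: brass lock plug, 17 mm diameter, 40 mm long, about 55 g, keyway in its front face; origin at its middle, z along it towards the front face, which looks to the mouth; the second in the tube
- plug_b_nose (a point): middle of the second plug's front face
- plug_c: brass lock plug, 17 mm diameter, 40 mm long, about 55 g, keyway in its front face; origin at its middle, z along it towards the front face, which looks to the mouth; the third, at the closed end
- plug_c_nose (a point): middle of the third plug's front face
- dish: round parts dish of bright steel with a rubber foot, open, loose on the bench (0.4 kg); 124 mm across the rim, 24 mm high, flat inner floor 5 mm up and about 100 mm wide; origin at the middle of its underside
- rest: dark steel tube rest, fixed: base 165 x 56 mm, 8 mm thick, two V saddles (12 mm long, 31 and 121 mm from the tube's closed end, open upwards, sides up to just under the tube's axis) and a back stop plate, 28 mm wide, up to 9 mm above the axis, that the closed end touches. Origin at bench level under the tube's middle; x the level direction in which the mouth points, z up
- rest_mid (a point): where the middle of the tube (78 mm along its axis) lies in the rest, 60 mm above the bench
- rest_mouth (a point): where the middle of the tube's mouth lies in the rest, 80 mm above the bench
- tube_mid (a point): middle of the tube's axis, 78 mm from the closed end
- lock_cylinder: bystander: nickel euro profile lock cylinder, 67 by 28 by 38 mm, lying behind the dish; origin under its middle
- padlock: bystander: brass padlock, 42 mm wide, 66 mm high, standing behind the dish; origin under its middle
- oil_bottle: bystander: small white oil bottle with a red spout, 40 mm in diameter, 114 mm high, standing at the back; origin under its middle

How it is judged:
On the way, in this order (a step that is already met when the one before it is completed fails the run):
1. with the tube's mouth over the dish, the first plug peeps 1 to 19 mm out of the mouth and is at a standstill there, the others behind it (z of plug_a_nose in the frame of tube_mouth between 0.001 and 0.019 m and horizontal distance between tube_mouth and dish below 0.06 m and linear speed of plug_a below 0.03 m/s), for 0.3 s.
2. the first plug lies in the dish (horizontal distance between plug_a and dish below 0.055 m and z of plug_a in the frame of dish below 0.025 m), for 0.2 s.
At the end, for the whole second after the job is handed in: First plug at rest in the dish (within 55 mm of its axis); the other two in the tube, out by at most 4 mm; the tube at rest in its rest, mouth up (middle within 12 mm, mouth within 15 mm of their places); lock cylinder, padlock and oil bottle moved less than 30 mm (all of step 2 and linear speed of each of plug_a, tube below 0.02 m/s and z of each of plug_b_nose, plug_c_nose in the frame of tube_mouth below 0.004 m and distance between each of plug_b_nose, plug_c_nose and tube_mouth below 0.16 m and distance between tube_mid and rest_mid below 0.012 m and distance between tube_mouth and rest_mouth below 0.015 m and distance of each of lock_cylinder, padlock, oil_bottle from where it was at the start of the episode below 0.03 m); the robot touches nothing.
It fails at once if the second or third plug comes more than 25 mm out of the mouth (z of any of plug_b_nose, plug_c_nose in the frame of tube_mouth above 0.025 m).
It fails at once if the first plug, once out of the tube, is thrown or dropped from a height of about 8 cm or more (faster than 1.25 m/s) (z of plug_a_nose in the frame of tube_mouth above 0.02 m and linear speed of plug_a above 1.25 m/s).
It fails at once if lock cylinder, padlock or oil bottle is moved by 30 mm or more (distance of any of lock_cylinder, padlock, oil_bottle from where it was at the start of the episode above 0.03 m).
It also fails if it takes over 72 s, if anything falls off the work surface, if the arm or the gripper's body presses on something with over 40 N, if the wrist force passes 120 N, or if a joint passes its speed limit or range.

## Robot

A 7-joint arm with a two-finger parallel gripper is mounted at the origin on a cart in front of the work surface, level with it; the furniture and walls round the work are solid. World frame = base frame: x ahead of the robot, y to its left, z up, the work surface at z = 0. Lengths are in m, angles in rad, forces in N, time in s.
With the tool pointing down it reaches from about 0.4 to 0.85 m from the base axis. Payload 10.4 kg.
Tool frame: the origin (TCP) lies between the finger pads; the fingertips stand 19 mm ahead of it and the grasp point (between the pads) is the TCP (manip.tip_reach is the z of the fingertips in the tool frame, in m); z points along the fingers, y is the direction in which the jaws open and shut (so a half turn about z gives the same grasp; the last joint's range is limited). The gripper opens to 85 mm and grips with 20 to 120 N. Pads are 22 mm wide; open, the fingers measure 114 mm over their backs; the gripper's body (76 mm by 85 mm) begins 54 mm behind the grasp point. The pads swing forward as they close: fully open they stand 13 mm farther back than shut.
Start: joints at [-1.243, 0.332, -0.065, 1.46, 0.022, 1.35, -0.088], TCP at [0.215, 0.587, 0.25] pointing down, gripper open.
Joint ranges: [-2.6, 2.6], [-0.5, 2.12], [-1.47, 1.34], [0.16, 2.42], [-1.27, 4.41], [0.06, 2.06], [-2.6, 2.6]. Speed limits (rad/s): [2.22, 2.22, 2.79, 2.79, 3.14, 3.14, 3.14].

## Interface

Orientations are given as a unit quaternion [x, y, z, w].
In Python, from workcell import sensors, cams, manip gives the robot as it stands.
- The arm moves only by the shell command python3 -m jog 'ROWS' [FORCE]. ROWS is JSON, a list of rows, each a list of 3 entries, a list of its own where there are three numbers: the shift along the world's x, y, z in m, then the turn, a rotation vector about the world's x, y, z in rad, then the opening in per cent of the stroke, from 0 (shut) to 100 (fully open). In form: [[[dx, dy, dz], [wx, wy, wz], grip], ...]. A call has 1 to 5 rows; each row shifts and turns the pose as measured when the row begins; what a row does not reach is not made up. A row lasts 1/8 s, in which the tool goes at most 62.5 mm and 10.7 degrees, less where a joint would pass 70% of its speed; a pose out of reach is approached as far as the arm can. A call with a gripper value outside its range is refused whole. The fingers move at their own pace and stop on an object; FORCE is the grip in N (left out, the last holds). Time passes only in rows, so rows that do not move let the fingers close. It gives the time, the measured TCP pose, the force and the opening at its end, in the units of the state.
- sensors.get_obs(): the state, without advancing time (a new reading comes with each control period).
- cams.camera(name): name is "scene" or "top" or "wrist"; returns (picture, depth): 420x560x3 uint8, red, green, blue; 420x560 float32, m along the optical axis (not along the pixel's ray), 0 where there is no reading.
- cams.camera_model(name): a dict with "intrinsics" (3x3 intrinsics, pixels), "k1" (the pictures are not rectified: a ray, as slopes to the right and down, at radius r is drawn at 1 + k1 r^2 times it, then the intrinsics apply), "view" (4x4, takes a point from world to camera coordinates). Camera axes: x right, y down, z forward; pixel columns grow to the right and rows downward; lengths in m; the calibration is good to about 2 mm. A picture is of the moment at which its call begins: read the wrist's pose just before it. camera_model takes no time and is no camera call; for the wrist camera it gives the pose at the moment of the call.
- manip.hand_in(): hands the job in, once; it reports no verdict.
The state is a dict: "clock": time; "joint_pos": joint angles; "joint_velocities": joint speeds; "tau": joint torques, N m; "position": TCP position; "ee_rot": TCP orientation; "ft_force": force on the tool from outside, world axes, zero at the start; "torque": the same for the moment, N m; "grip_width": opening from 0.0 (shut) to 1.0 (fully open).
Only numpy, scipy, OpenCV 4.12 (cv2) and the standard library are available. Lean on these libraries where they do the work, as an engineer would, in place of code of your own. Each camera call takes 0.05 s, during which the arm holds its last target.

## Working session

There is one attempt and no reset: what is moved stays moved. The work goes in short steps, Python scripts to look and compute and a shell command to move; the robot and the scene stay as the last step left them, time stands still between calls to the robot, and variables do not carry over. Pictures are saved under pics/ and viewed, and the job is handed in when it is done.

```bash
ls; mkdir -p pics
python3 - <<'E'
from workcell import sensors,cams,manip
import cv2
print(sensors.get_obs())
for n in ["scene","top","wrist"]:
    p,d=cams.camera(n); cv2.imwrite(f"pics/{n}0.png",p[:,:,::-1]); m=cams.camera_model(n); print(n,m)
E
```

```text
pics
{'clock': 0.0, 'joint_pos': array([-1.24258886,  0.33286114, -0.06471192,  1.46096293,  0.02161955,
        1.34993113, -0.08847494]), 'joint_velocities': array([-0.00049508,  0.00020461,  0.00116598, -0.00061711,  0.00073725,
       -0.00019607,  0.00040652]), 'tau': array([-7.39848165e-04, -6.25428271e+01,  4.89815895e-02, -3.91612887e+01,
        1.63097552e-02,  9.69478424e-03, -2.71296091e-05]), 'position': array([0.21466319, 0.58658755, 0.24951235]), 'ee_rot': array([ 1.74475085e-01,  9.84661316e-01, -7.28092694e-04, -8.55154812e-05]), 'ft_force': array([-0.58632894, -0.12038046, -1.26319322]), 'torque': array([0.05773398, 0.0356666 , 0.02628131]), 'grip_width': 1.0011464841261093}
scene {'intrinsics': array([[466.00549031,   0.        , 281.7837773 ],
       [  0.        , 466.00549031, 205.4083143 ],
       [  0.        ,   0.        ,   1.        ]]), 'k1': -0.15224244526536268, 'view': array([[-0.68397161, -0.7294658 , -0.00790458,  0.13403298],
       [-0.556861  ,  0.52906997, -0.64030524,  0.51575917],
       [ 0.47126285, -0.43354885, -0.76807989,  0.54442595],
   
[... 273 characters left out ...]
ay([[ 0.02026563, -0.99917281,  0.03525607, -0.31703321],
       [-0.99320852, -0.02416053, -0.11381168,  0.53519137],
       [ 0.11456934, -0.03271016, -0.99287658,  0.85176975],
       [ 0.        ,  0.        ,  0.        ,  1.        ]])}
wrist {'intrinsics': array([[292.98651796,   0.        , 278.24931312],
       [  0.        , 292.98651796, 208.84225816],
       [  0.        ,   0.        ,   1.        ]]), 'k1': 0.013719356174886049, 'view': array([[ 0.34356511,  0.93912708, -0.00183123, -0.6237141 ],
       [ 0.89354237, -0.32628726,  0.30841312, -0.0407042 ],
       [ 0.2890416 , -0.10759627, -0.95125075,  0.37969734],
       [ 0.        ,  0.        ,  0.        ,  1.        ]])}
```

View pics/scene0.png

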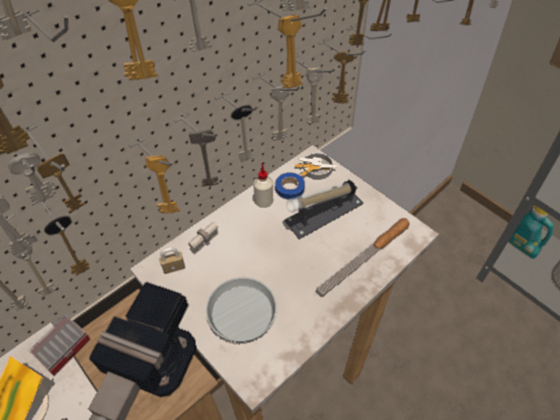

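View pics/top0.png

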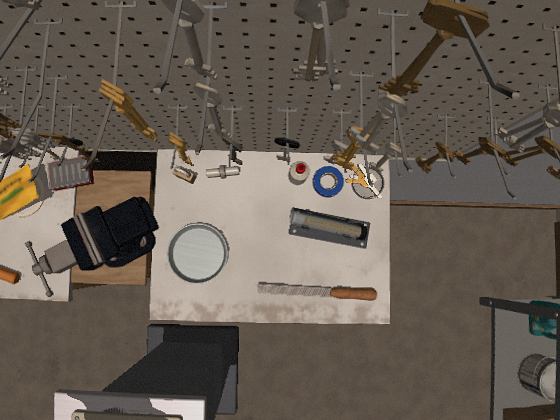

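View pics/wrist0.png

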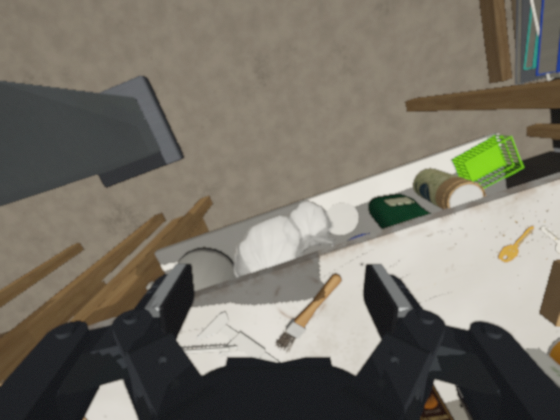

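The scene view shows the dish at (241,310), and the rest and tube with its mouth near (295,205) and black cap near (350,188). The top view shows the dish at (198,252) and the tube from (292,215) to (368,235).

```bash
cat > h.py <<'E'
from workcell import sensors,cams,manip
import numpy as np, cv2
from scipy.spatial.transform import Rotation as R
def shot(n,f=None):
    m=cams.camera_model(n); p,d=cams.camera(n)
    if f: cv2.imwrite("pics/"+f,p[:,:,::-1])
    return p,d,m
def ray(m,u,v):
    K=m["intrinsics"];k=m["k1"]
    a=np.array([(u-K[0,2])/K[0,0],(v-K[1,2])/K[1,1]]); s=a.copy()
    for _ in range(20): s=a/(1+k*(s@s))
    V=m["view"]; Rm=V[:3,:3]; o=-Rm.T@V[:3,3]
    return o,Rm.T@np.array([s[0],s[1],1.])
def onz(m,u,v,z):
    o,d=ray(m,u,v); return o+d*(z-o[2])/d[2]
def atd(m,u,v,dep):
    o,d=ray(m,u,v); return o+d*dep
def proj(m,P):
    P=np.atleast_2d(P); c=P@m["view"][:3,:3].T+m["view"][:3,3]; s=c[:,:2]/c[:,2:]
    s=s*(1+m["k1"]*(s**2).sum(1,keepdims=True)); K=m["intrinsics"]
    return s*K[0,0]+K[:2,2]
def zoom(p,x0,y0,x1,y1,k,f):
    c=p[y0:y1,x0:x1,::-1]; cv2.imwrite("pics/"+f,cv2.resize(c,None,fx=k,fy=k,interpolation=cv2.INTER_CUBIC))
E
python3 - <<'E'
from h import *
p,d,m=shot("top"); zoom(p,270,150,400,260,6,"t1.png")
for u,v in [(198,252),(360,235),(183,173),(222,172),(299,172),(330,228)]: print(u,v,d[v,u],atd(m,u,v,d[v,u]),onz(m,u,v,0))
p,d,m=shot("scene"); zoom(p,250,150,380,250,6,"s1.png")
E
```

```text
198 252 0.9002682 [ 0.45109719 -0.14126089  0.00786012] [ 0.45118963 -0.14009718  0.        ]
360 235 0.87119424 [ 0.49090627 -0.46665689  0.05245641] [ 0.49396827 -0.47821575  0.        ]
183 173 0.8612514 [ 0.60441777 -0.11362945  0.06393838] [ 0.61670018 -0.10147236  0.        ]
222 172 0.8912398 [ 0.61349719 -0.18776682  0.03722495] [ 0.62081491 -0.18403775  0.        ]
299 172 0.84977394 [ 0.6083379  -0.34071754  0.08343193] [ 0.62513141 -0.3471911   0.        ]
330 228 0.8555506 [ 0.50248085 -0.40412036  0.06748765] [ 0.50740855 -0.41429081  0.        ]
```

View pics/t1.png

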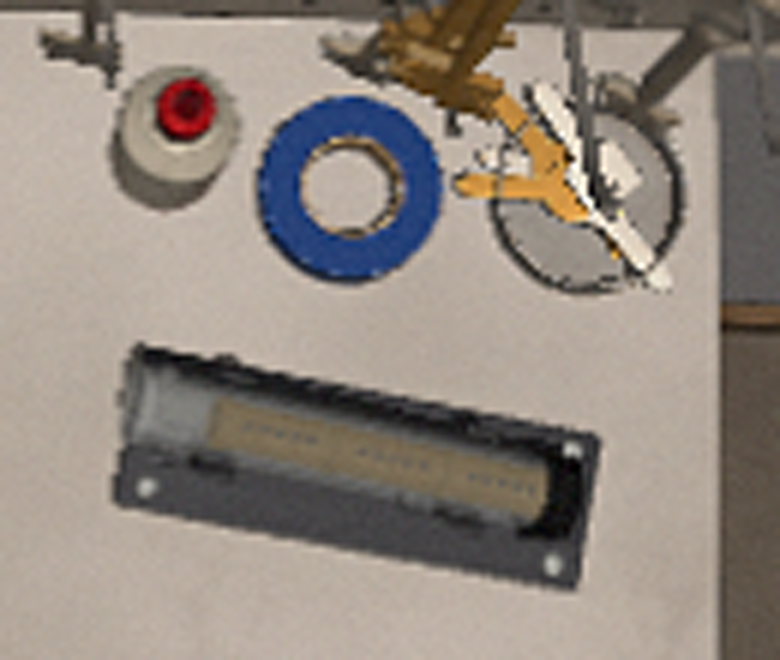

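View pics/s1.png

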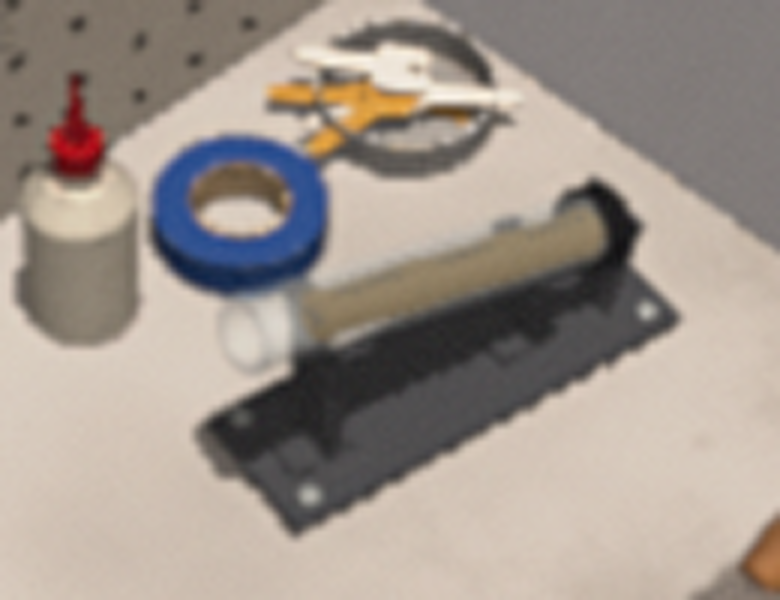

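Run:
```python
from h import *
p,d,m=shot("top")
f=lambda x,y,z: onz(m,270+x/6-.5,150+y/6-.5,z)
c=[f(115,503,.008),f(575,588,.008),f(600,435,.008)]
for q in c: print("corner",q)
dx=c[0]-c[1]; print("len",np.linalg.norm(dx), np.linalg.norm(c[2]-c[1]),"yaw",np.degrees(np.arctan2(dx[1],dx[0])), "center",(c[0]+c[2])/2)
print("mouth",f(133,400,.08),"cap axis",f(563,495,.043),"plugfront",f(213,428,.07))
ps,ds,ms=shot("scene")
g=lambda x,y,z: onz(ms,250+x/6-.5,150+y/6-.5,z)
print("scene mouth", g(255,335,.08),"cap", g(605,225,.043), "corners",g(300,530,.008),g(680,318,.008),g(200,430,.008))
# dish: rim circle
hsv=None
b,dd,mm=p,d,m
pts=[]
for u in range(150,250):
  for v in range(205,300):
    if dd[v,u]>0:
      P=atd(m,u,v,dd[v,u])
      if 0.016<P[2]<0.035: pts.append(P)
pts=np.array(pts); print(len(pts)); (cx,cy),r=cv2.minEnclosingCircle(pts[:,:2].astype(np.float32)); print("dish",cx,cy,r,pts[:,2].max())
zoom(p,150,200,250,300,6,"t2.png")
```

```text
corner [ 0.4938662  -0.32705831  0.008     ]
corner [ 0.46761993 -0.48781782  0.008     ]
corner [ 0.52120667 -0.49668723  0.008     ]
len 0.1628879574267631 0.054315790536289016 yaw 80.7274606991842 center [ 0.50753643 -0.41187277  0.008     ]
mouth [ 0.52264456 -0.32817682  0.08      ] cap axis [ 0.49763058 -0.47554126  0.043     ] plugfront [ 0.51514979 -0.35484048  0.07      ]
scene mouth [ 0.52004142 -0.33092827  0.08      ] cap [ 0.49495411 -0.47301062  0.043     ] corners [ 0.49301215 -0.32618799  0.008     ] [ 0.46642285 -0.48571595  0.008     ] [ 0.54563231 -0.33084781  0.008     ]
451
dish 0.45563286542892456 -0.12061657756567001 0.08383923023939133 0.028124851604231837
```

View pics/t2.png

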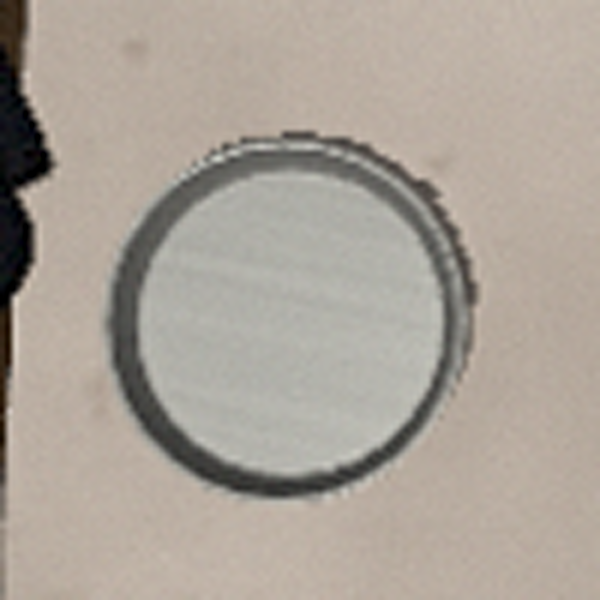

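Run:
```python
from h import *
p,d,m=shot("top")
print("dish",onz(m,150+288/6-.5,200+315/6-.5,.024),onz(m,150+291/6-.5,200+323/6-.5,.005))
hs={}
W=[]
for u in range(0,560,2):
  for v in range(0,420,2):
    if d[v,u]>0: W.append(atd(m,u,v,d[v,u]))
W=np.array(W)
for y0 in np.arange(-.5,.5,.1):
  print(round(y0,1),[ (round(x0,1),round(float(s[:,2].max()),2)) for x0 in np.arange(.3,.9,.1) if len(s:=W[(W[:,0]>x0)&(W[:,0]<x0+.1)&(W[:,1]>y0)&(W[:,1]<y0+.1)])])
for n in ["scene","top","wrist"]:
  V=cams.camera_model(n)["view"]; print(n,-V[:3,:3].T@V[:3,3])
o=sensors.get_obs(); Rt=R.from_quat(o["ee_rot"]).as_matrix(); V=cams.camera_model("wrist")["view"]
print("cam in tool",Rt.T@(-V[:3,:3].T@V[:3,3]-o["position"]),Rt.T@V[:3,:3].T)
print("lean seq")
```

```text
dish [ 0.45088177 -0.14263876  0.024     ] [ 0.44839017 -0.14093797  0.005     ]
-0.5 [(np.float64(0.3), 0.03), (np.float64(0.4), 0.07), (np.float64(0.5), 0.69), (np.float64(0.6), 0.58)]
-0.4 [(np.float64(0.3), 0.02), (np.float64(0.4), 0.07), (np.float64(0.5), 0.74), (np.float64(0.6), 0.57)]
-0.3 [(np.float64(0.3), 0.02), (np.float64(0.4), 0.02), (np.float64(0.5), 0.73), (np.float64(0.6), 0.55)]
-0.2 [(np.float64(0.3), 0.03), (np.float64(0.4), 0.03), (np.float64(0.5), 0.72), (np.float64(0.6), 0.55)]
-0.1 [(np.float64(0.3), 0.01), (np.float64(0.4), 0.11), (np.float64(0.5), 0.57), (np.float64(0.6), 0.56)]
-0.0 [(np.float64(0.3), 0.0), (np.float64(0.4), 0.12), (np.float64(0.5), 0.46), (np.float64(0.6), 0.51)]
0.1 [(np.float64(0.3), 0.08), (np.float64(0.4), 0.1), (np.float64(0.5), 0.28), (np.float64(0.6), 0.33)]
0.2 [(np.float64(0.3), 0.03), (np.float64(0.4), 0.02), (np.float64(0.5), 0.06), (np.float64(0.6), 0.16)]
0.3 [(np.float64(0.3), -0.92), (np.float64(0.6), 0.0)]
0.4 [(np.float64(0.3), -0.93)]
scene [0.1223132  0.06093503 0.7494654 ]
top [ 0.4403948  -0.27597893  0.91779061]
wrist [0.14094115 0.61342549 0.37310989]
cam in tool [ 0.07844252 -0.00049201 -0.12289193] [[ 1.11795213e-04 -9.51266968e-01 -3.08368517e-01]
 [ 9.99999694e-01  3.44990886e-04 -7.01703458e-04]
 [ 7.73891649e-04 -3.08368345e-01  9.51266716e-01]]
lean seq
```

```bash
python3 -m jog '[[[0.03,-0.05,0.02],[0,0,-0.063],60],[[0.03,-0.045,0.02],[0,0,-0.063],60],[[0.035,-0.045,0],[0,0,-0.063],60],[[0.035,-0.045,0],[0,0,-0.063],60],[[0.035,-0.045,0],[0,0,-0.063],60]]' 60
```

```text
clock: 1.02
position: [0.3797, 0.3529, 0.2907]
ee_rot: [0.327, 0.945, 0.001, -0.001]
ft_force: [0.7, 0.7, 0.5]
grip_width: 0.597
```

```bash
python3 -m jog '[[[0.03,-0.05,0.01],[0,0,-0.08],60],[[0.02,-0.055,0],[0,0,-0.08],60],[[0.015,-0.055,0],[0,0,-0.08],60],[[0.01,-0.058,0],[0,0,-0.08],60],[[0.005,-0.06,0],[0,0,-0.08],60]]'; python3 -m jog '[[[0.005,-0.06,0],[0,0,-0.08],60],[[0,-0.06,0],[0,0,-0.08],60],[[0,-0.06,0],[0,0,-0.08],60],[[0,-0.06,0],[0,0,-0.08],60],[[0,-0.06,0],[0,0,-0.08],60]]'
```

```text
clock: 1.65
position: [0.4628, 0.0653, 0.3017]
ee_rot: [0.515, 0.857, 0.002, 0.0]
ft_force: [1.5, -0.1, -0.6]
grip_width: 0.601
clock: 2.28
position: [0.4666, -0.2446, 0.3033]
ee_rot: [0.679, 0.734, 0.004, 0.002]
ft_force: [0.6, 0.6, -0.4]
grip_width: 0.603
```

```bash
python3 -m jog '[[[0,-0.06,-0.01],[0,0,-0.08],60],[[0,-0.06,-0.02],[0,0,-0.08],60],[[0.01,-0.05,-0.02],[0,0,0],60],[[0.02,-0.03,-0.02],[0,0,0],60]]'
python3 - <<'E'
from h import *
o=sensors.get_obs(); Rt=R.from_quat(o["ee_rot"]).as_matrix(); print(o["position"],Rt,o["joint_pos"])
E
```

```text
clock: 2.78
position: [0.4961, -0.4516, 0.2348]
ee_rot: [0.738, 0.674, 0.005, 0.006]
ft_force: [0.7, 0.3, 0.5]
grip_width: 0.6
[ 0.49611194 -0.45156912  0.23475558] [[ 9.01026258e-02  9.95821177e-01  1.48896073e-02]
 [ 9.95932486e-01 -9.00924034e-02 -1.35724894e-03]
 [-1.01367225e-05  1.49513353e-02 -9.99888222e-01]] [ 0.10155296  0.54369964  0.84648994  1.39577758 -0.41710184  1.37140012
  0.86311303]
```

```bash
python3 -m jog '[[[0,0.015,0],[0.15,-0.01,-0.036],60],[[0,0.015,0],[0.15,-0.01,-0.036],60],[[0,0,0],[0,0,0],60]]'
python3 - <<'E'
from h import *
o=sensors.get_obs(); Rt=R.from_quat(o["ee_rot"]).as_matrix(); print(o["position"],Rt,o["joint_pos"])
p,d,m=shot("wrist","w1.png")
E
```

```text
clock: 3.15
position: [0.4963, -0.4223, 0.2307]
ee_rot: [0.755, 0.638, 0.114, -0.102]
ft_force: [-0.1, -0.4, 0.1]
grip_width: 0.603
[ 0.49626051 -0.42234103  0.23071101] [[ 0.16010943  0.98619897  0.04214933]
 [ 0.93929889 -0.16534392  0.30063099]
 [ 0.30345111 -0.00854304 -0.95280871]] [ 0.28699637  0.63374155  0.75757057  1.28207093 -0.6212243   1.62689091
  0.86635852]
```

View pics/w1.png

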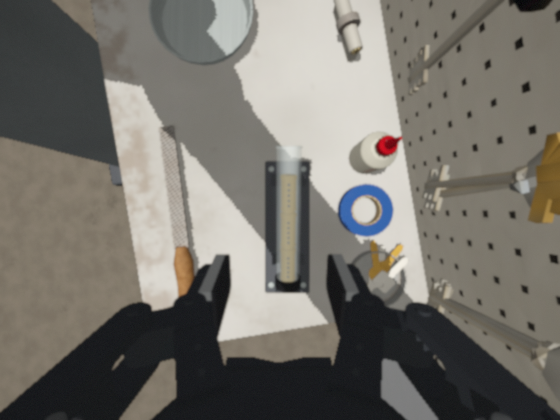

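The wrist view shows the whole tube, with its mouth near (289,150) and the cap near (288,285), between the open fingers.

Run:
```python
from h import *
p,d,m=shot("wrist"); zoom(p,255,140,325,300,5,"w1z.png")
```

```text
(no output)
```

View pics/w1z.png

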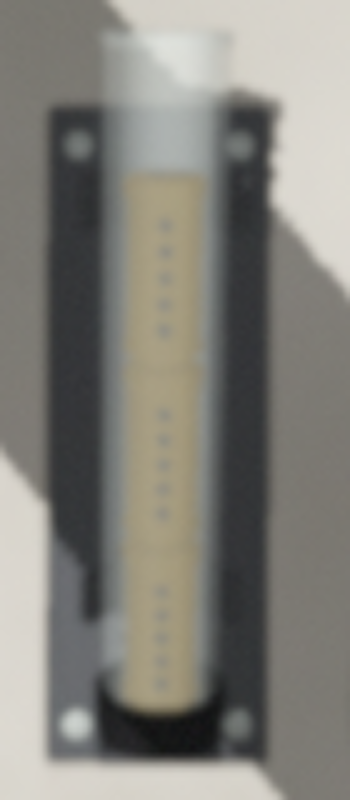

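Run:
```python
from h import *
m=cams.camera_model("wrist"); o=sensors.get_obs()
f=lambda x,y,z: onz(m,255+(x+.5)/5-.5,140+(y+.5)/5-.5,z)
top=.08+.013*np.cos(np.radians(15))
print("mouth axis via left/right edges",f(168,38,top-.0), "mouth ctr guess",f(168,42,.085))
print("A front",f(167,177,.0735)," C end",f(160,710,.0415+.004))
print("axis upper",f(168,100,.075),"axis low",f(161,600,.05))
a=f(168,100,.075)-f(161,600,.05); print("yaw",np.degrees(np.arctan2(a[1],a[0])))
c=[f(50,108,.008),f(48,758,.008),f(270,760,.008),f(280,105,.008)]
for q in c: print(q)
print("ctr", sum(c)/4)
```

```text
mouth axis via left/right edges [ 0.52187136 -0.33011511  0.09255704] mouth ctr guess [ 0.52220274 -0.32941964  0.085     ]
A front [ 0.51825245 -0.35429918  0.0735    ]  C end [ 0.49867594 -0.46879212  0.0455    ]
axis upper [ 0.52090761 -0.33908684  0.075     ] axis low [ 0.50291201 -0.44370839  0.05      ]
yaw 80.24025001194917
[ 0.49524133 -0.32604679  0.008     ]
[ 0.46845217 -0.48577725  0.008     ]
[ 0.52299672 -0.49513716  0.008     ]
[ 0.55175215 -0.3346311   0.008     ]
ctr [ 0.50961059 -0.41039808  0.008     ]
```

```bash
python3 -m jog '[[[0.0135,0.02,-0.03],[0,-0.008,0],60],[[0,0,-0.05],[0,0,0],60],[[0,0,-0.045],[0,0,0],60],[[0,0,-0.02],[0,0,0],60],[[0,0,0],[0,0,0],60]]'
python3 - <<'E'
from h import *
o=sensors.get_obs(); Rt=R.from_quat(o["ee_rot"]).as_matrix(); print(o["position"],Rt,o["joint_pos"])
p,d,m=shot("wrist","w2.png")
E
```

```text
clock: 3.88
position: [0.5163, -0.3982, 0.0886]
ee_rot: [0.749, 0.646, 0.114, -0.09]
ft_force: [0.7, -0.4, 0.3]
grip_width: 0.602
[ 0.51633697 -0.39819264  0.08855542] [[ 0.13912209  0.98876808  0.05461427]
 [ 0.94781218 -0.14893056  0.28190736]
 [ 0.28687474  0.01254453 -0.95788596]] [ 0.24765068  0.72571598  0.69689874  1.45329324 -0.68651197  1.36236098
  0.94054053]
```

View pics/w2.png

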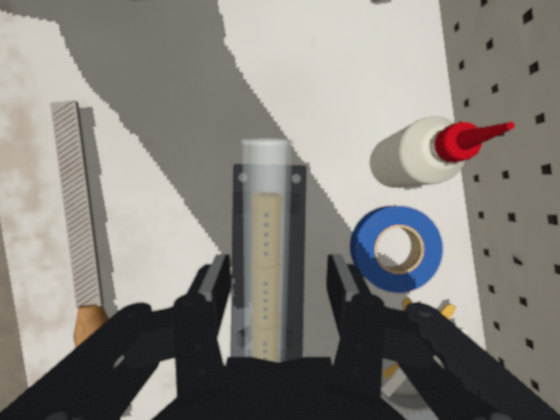

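The tube is now seen left of centre between the fingers, with its axis at column ~267 against a finger centre of ~280. The TCP has drifted +x, so I'll work out the corrections.

```bash
cat > tgt.py <<'E'
from h import *
import sys
def Rt(yaw,lean):  # lean deg: + = fingertips towards mouth
    y=np.radians(yaw); t=np.array([np.cos(y),np.sin(y),0]); j=np.array([np.sin(y),-np.cos(y),0])
    l=np.radians(lean); z=np.sin(l)*t-np.cos(l)*np.array([0,0,1]); return np.column_stack([np.cross(j,z),j,z])
def delta(pos,yaw,lean):
    o=sensors.get_obs(); C=R.from_quat(o["ee_rot"])
    rv=(R.from_matrix(Rt(yaw,lean))*C.inv()).as_rotvec()
    M=C.as_matrix(); z=M[:,2]
    print("pos",np.round(o["position"],4),"yawj",round(np.degrees(np.arctan2(M[0,1],-M[1,1])),2),"jz",round(M[2,1],4),"lean",round(np.degrees(np.arctan2(np.hypot(z[0],z[1])*np.sign(z[1]),-z[2])),2))
    print("dpos",np.round(np.array(pos)-o["position"],4),"rv",np.round(rv,4),"w",round(float(o["grip_width"]),3),"F",np.round(o["ft_force"],1),"t",o["clock"])
if __name__=="__main__":
    a=list(map(float,sys.argv[1:])); delta(a[:3],a[3],a[4])
E
python3 tgt.py .5095 -.402 .060 80.4 17
```

```text
pos [ 0.5168 -0.3986  0.0896] yawj 81.44 jz 0.0139 lean 16.67
dpos [-0.0073 -0.0034 -0.0296] rv [ 0.0083  0.0128 -0.0181] w 0.601 F [0.3 0.1 0.5] t 3.925
```

```bash
python3 -m jog '[[[-0.0073,-0.0034,0],[0.008,0.013,-0.018],60],[[0,0,0],[0,0,0],60]]';python3 tgt.py .5095 -.402 .060 80.4 17
```

```text
clock: 4.18
position: [0.5099, -0.4038, 0.0931]
ee_rot: [0.756, 0.638, 0.113, -0.093]
ft_force: [-0.6, -0.3, 0.6]
grip_width: 0.601
pos [ 0.5099 -0.4038  0.0931] yawj 80.33 jz 0.0028 lean 16.82
dpos [-0.0004  0.0018 -0.0331] rv [0.0036 0.0023 0.0012] w 0.601 F [-0.6 -0.3  0.6] t 4.175
```

```bash
python3 -m jog '[[[0,0.001,-0.012],[0.003,0.002,0.001],60],[[0,0.001,-0.012],[0,0,0],60],[[0,0,-0.01],[0,0,0],60],[[0,0,0],[0,0,0],60]]';python3 tgt.py .5095 -.402 .060 80.4 17
```

```text
clock: 4.68
position: [0.5098, -0.4018, 0.057]
ee_rot: [0.756, 0.638, 0.113, -0.095]
ft_force: [0.2, 0.4, -0.0]
grip_width: 0.601
pos [ 0.5098 -0.4018  0.057 ] yawj 80.38 jz 0.0007 lean 16.98
dpos [-0.0003 -0.0002  0.003 ] rv [0.0005 0.0006 0.0004] w 0.601 F [ 0.2  0.4 -0. ] t 4.675
```

```bash
python3 -m jog '[[[0,0,0.003],[0,0,0],45],[[0,0,0],[0,0,0],38]]' 60
python3 - <<'E'
from h import *
p,d,m=shot("wrist","w3.png")
E
python3 tgt.py .5095 -.402 .060 80.4 17
```

```text
clock: 4.92
position: [0.5099, -0.402, 0.0604]
ee_rot: [0.756, 0.638, 0.113, -0.095]
ft_force: [1.0, 0.3, -0.8]
grip_width: 0.383
pos [ 0.5099 -0.402   0.0603] yawj 80.38 jz 0.0008 lean 16.96
dpos [-0.0004 -0.     -0.0003] rv [0.0008 0.0007 0.0004] w 0.384 F [-0.4 -0.  -0. ] t 4.975
```

View pics/w3.png

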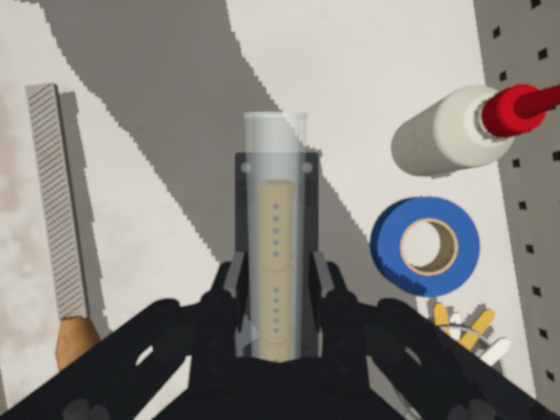

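The tube (column ~276) is centred between the fingers (inner edges ~245 and ~311), so I'll close now.

```bash
python3 -m jog '[[[0,0,0],[0,0,0],15],[[0,0,0],[0,0,0],15],[[0,0,0],[0,0,0],15]]' 60; python3 tgt.py .5095 -.402 .060 80.4 17
```

```text
clock: 5.35
position: [0.5088, -0.4019, 0.0607]
ee_rot: [0.756, 0.638, 0.113, -0.096]
ft_force: [-1.0, 0.2, -0.5]
grip_width: 0.29
pos [ 0.5088 -0.4019  0.0607] yawj 80.36 jz -0.0009 lean 17.0
dpos [ 0.0007 -0.0001 -0.0007] rv [-0.0002 -0.0009  0.0006] w 0.29 F [-1.   0.2 -0.5] t 5.35
```

```bash
python3 -m jog '[[[0,0,0.01],[0,0,0],15],[[0,0,0.02],[0,0,0],15],[[0,0,0.03],[0,0,0],15],[[0,0,0.02],[0,0,0],15],[[0,0,0.01],[0,0,0],15]]'
python3 - <<'E'
from h import *
p,d,m=shot("wrist","w4.png")
E
python3 tgt.py .5095 -.402 .060 80.4 17
```

```text
clock: 5.98
position: [0.509, -0.402, 0.1567]
ee_rot: [0.756, 0.638, 0.113, -0.095]
ft_force: [0.2, -0.1, -3.0]
grip_width: 0.288
pos [ 0.5092 -0.4023  0.1577] yawj 80.36 jz 0.0013 lean 16.92
dpos [ 0.0003  0.0003 -0.0977] rv [0.0016 0.0011 0.0006] w 0.292 F [ 0.5 -0.1 -0.3] t 6.025
```

View pics/w4.png

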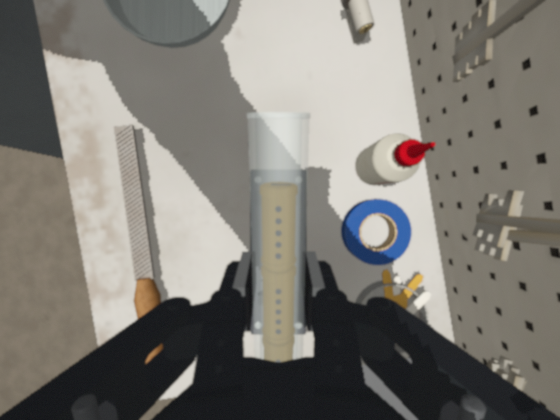

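```bash
python3 -m jog '[[[-0.008,0.017,0],[0,0,0],15],[[-0.019,0.042,0],[0,0,0],15],[[-0.02,0.045,0],[0,0,0],15],[[-0.02,0.045,0],[0,0,0],15],[[-0.008,0.017,0],[0,0,0],15]]'; python3 tgt.py .434 -.235 .12 80.4 2
```

```text
clock: 6.65
position: [0.4306, -0.2319, 0.1548]
ee_rot: [0.756, 0.638, 0.112, -0.096]
ft_force: [-0.4, 0.4, -2.5]
grip_width: 0.293
pos [ 0.4306 -0.2319  0.1548] yawj 80.36 jz -0.0024 lean 16.91
dpos [ 0.0034 -0.0031 -0.0348] rv [-0.2569  0.0411  0.0011] w 0.293 F [-0.4  0.4 -2.5] t 6.65
```

```bash
python3 -m jog '[[[0.0017,-0.001,-0.01],[-0.064,0.01,0],15],[[0.0017,-0.001,-0.01],[-0.064,0.01,0],15],[[0,-0.001,-0.01],[-0.064,0.01,0],15],[[0,0,-0.005],[-0.064,0.01,0],15],[[0,0,0],[0,0,0],15]]'
python3 - <<'E'
from h import *
p,d,m=shot("wrist","w5.png")
E
python3 tgt.py .434 -.235 .085 80.4 -6
```

```text
clock: 7.28
position: [0.4321, -0.232, 0.1174]
ee_rot: [0.763, 0.646, 0.012, -0.011]
ft_force: [-0.1, 0.2, -2.7]
grip_width: 0.291
pos [ 0.432  -0.2326  0.1177] yawj 80.41 jz -0.0002 lean 1.88
dpos [ 0.002  -0.0024 -0.0327] rv [-0.1357  0.0227 -0.0002] w 0.294 F [-0.6 -0.4 -2.6] t 7.325
```

View pics/w5.png

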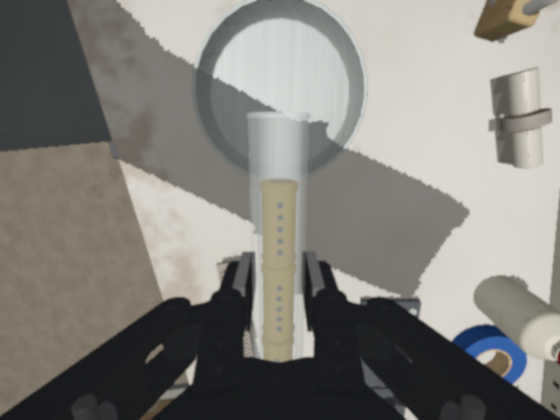

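```bash
cat > nose.py <<'E'
from h import *
import sys
EL=2.0 # tube below tool x, deg
def run(tag=None,MX=None):
    o=sensors.get_obs(); m=cams.camera_model("wrist"); p,d=cams.camera("wrist")
    C=R.from_quat(o["ee_rot"]).as_matrix(); P0=o["position"]
    ax=np.array([np.cos(np.radians(EL)),0,np.sin(np.radians(EL))]); up=np.array([ax[2],0,-ax[0]])
    q=p.astype(float); rb=(q[:,:,0]-q[:,:,2])/(q.sum(2)+1)
    prof=rb[:,272:287].mean(1)
    s=np.linspace(-.02,.13,1501)
    def rows(h): return proj(m,(P0+(C@(ax[:,None]*s+up[:,None]*h)).T))[:,1]
    def s_at(row,h): return np.interp(row,rows(h)[::-1],s[::-1])
    g=prof>(0.06 if len(sys.argv)<3 else float(sys.argv[2]))
    top=None
    for r in range(60,250):
        if g[r:r+6].all(): top=r;break
    el=np.degrees(np.arcsin((C@ax)[2]))
    mouth=P0+C@(ax*0.0785)
    print("elev %.2f"%el,"nose row",top,"nose s(mm)",None if top is None else round(1e3*s_at(top-.5,.007),1),"mouth approx",np.round(mouth,3),"t",round(o["clock"],2),"w",round(float(o["grip_width"]),3))
    if tag: zoom(p,200,40,360,260,3,tag)
    return p,prof,s_at
if __name__=="__main__":
    run(sys.argv[1] if len(sys.argv)>1 else None)
E
python3 - <<'E'
from nose import *
p,prof,s_at=run("n1.png")
print(np.round(prof[100:200:4],3)); print(p[104:126,279].sum(1)); print([round(float(1e3*s_at(r,.013)),1) for r in (112,114,116)])
E
```

```text
elev -0.12 nose row 183 nose s(mm) 51.2 mouth approx [ 0.445 -0.155  0.117] t 7.33 w 0.294
[-0.002 -0.001 -0.003 -0.003 -0.004 -0.003 -0.002 -0.003 -0.003 -0.003
 -0.002 -0.002 -0.002 -0.002 -0.003 -0.002 -0.002 -0.002 -0.003 -0.002
  0.041  0.074  0.08   0.08   0.08 ]
[642 639 642 641 640 626 592 572 588 604 619 629 626 609 595 589 590 591
 590 592 591 592]
[78.4, 77.8, 77.1]
```

View pics/n1.png

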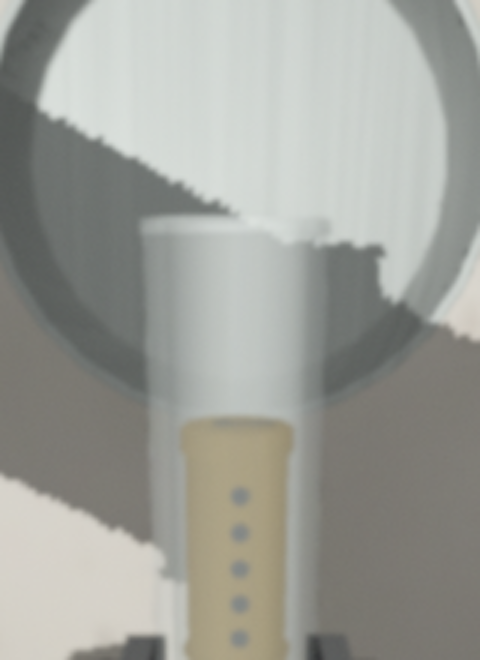

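```bash
python3 -m jog '[[[0,0,-0.01],[-0.043,0.007,0],15],[[0,0,-0.012],[-0.043,0.007,0],15],[[0,0,-0.012],[-0.043,0.007,0],15],[[0,0,-0.007],[-0.043,0.007,0],15],[[0,0,0],[0,0,0],15]]'; python3 nose.py n2.png
```

```text
clock: 8.0
position: [0.431, -0.2371, 0.077]
ee_rot: [0.765, 0.64, -0.053, 0.046]
ft_force: [0.1, -0.6, -2.4]
grip_width: 0.291
elev -10.11 nose row 181 nose s(mm) 52.2 mouth approx [ 0.445 -0.161  0.063] t 8.0 w 0.291
```

```bash
python3 -m jog '[[[0,0,-0.003],[-0.026,0.004,0],15],[[0,0,-0.001],[-0.026,0.004,0],15]]'; python3 nose.py
```

```text
clock: 8.3
position: [0.431, -0.2391, 0.074]
ee_rot: [0.764, 0.637, -0.073, 0.065]
ft_force: [-0.6, -0.2, -2.0]
grip_width: 0.289
elev -13.18 nose row 179 nose s(mm) 53.1 mouth approx [ 0.445 -0.164  0.056] t 8.3 w 0.289
```

```bash
python3 -m jog '[[[0,0,0],[-0.017,0.003,0],15]]'; python3 nose.py; python3 -m jog '[[[0,0,0],[-0.017,0.003,0],15]]'; python3 nose.py
```

```text
clock: 8.48
position: [0.4311, -0.2387, 0.0739]
ee_rot: [0.763, 0.637, -0.08, 0.071]
ft_force: [-0.6, -0.5, -2.1]
grip_width: 0.289
elev -14.28 nose row 175 nose s(mm) 54.8 mouth approx [ 0.445 -0.164  0.055] t 8.47 w 0.289
clock: 8.65
position: [0.4314, -0.2384, 0.0739]
ee_rot: [0.762, 0.637, -0.087, 0.077]
ft_force: [0.7, 0.6, -3.0]
grip_width: 0.292
elev -15.37 nose row 168 nose s(mm) 57.7 mouth approx [ 0.445 -0.164  0.053] t 8.65 w 0.292
```

```bash
python3 -m jog '[[[0,0,0],[0,0,0],15]]'; python3 nose.py n3.png; python3 -m jog '[[[0,0,0],[0.017,-0.003,0],15]]'; python3 nose.py n4.png
```

```text
clock: 8.82
position: [0.4315, -0.2377, 0.0737]
ee_rot: [0.762, 0.637, -0.088, 0.077]
ft_force: [0.9, 0.1, -2.2]
grip_width: 0.291
elev -15.43 nose row 153 nose s(mm) 63.6 mouth approx [ 0.445 -0.163  0.053] t 8.82 w 0.291
clock: 9.0
position: [0.4316, -0.2375, 0.0736]
ee_rot: [0.763, 0.638, -0.081, 0.071]
ft_force: [0.1, 0.1, -1.9]
grip_width: 0.29
elev -14.39 nose row 131 nose s(mm) 72.1 mouth approx [ 0.445 -0.163  0.054] t 9.0 w 0.29
```

View pics/n4.png

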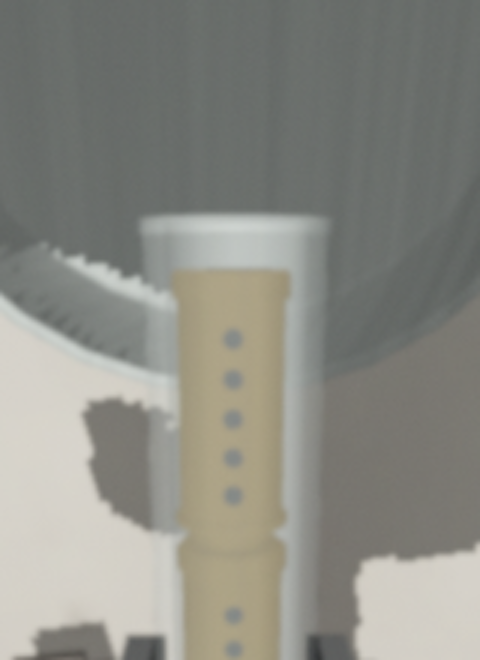

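```bash
python3 -m jog '[[[0,0,0],[0.09,-0.015,0],15],[[0,0,0],[0,0,0],15]]'; python3 nose.py n5.png; sleep 0; python3 nose.py
```

```text
clock: 9.3
position: [0.4315, -0.2384, 0.074]
ee_rot: [0.766, 0.64, -0.045, 0.041]
ft_force: [-0.3, -0.1, -2.0]
grip_width: 0.29
elev -8.99 nose row 102 nose s(mm) 82.6 mouth approx [ 0.445 -0.162  0.062] t 9.3 w 0.29
elev -9.05 nose row 101 nose s(mm) 83.0 mouth approx [ 0.445 -0.161  0.061] t 9.35 w 0.292
```

View pics/n5.png

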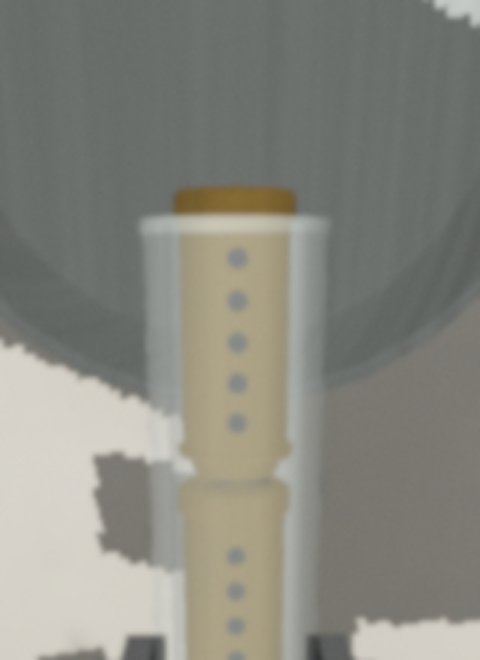

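The plug's nose (crop rows 187–215) peeps about 4 mm past the rim. I'll hold here.

```bash
python3 -m jog '[[[0,0,0],[0,0,0],15],[[0,0,0],[0,0,0],15],[[0,0,0],[0,0,0],15],[[0,0,0],[0,0,0],15],[[0,0,0],[0,0,0],15]]'; python3 nose.py;python3 tgt.py .432 -.235 .07 80.4 -15
```

```text
clock: 10.02
position: [0.4321, -0.2354, 0.0731]
ee_rot: [0.764, 0.642, -0.047, 0.042]
ft_force: [-0.1, 0.1, -2.9]
grip_width: 0.284
elev -9.20 nose row 99 nose s(mm) 83.7 mouth approx [ 0.445 -0.159  0.061] t 10.03 w 0.284
pos [ 0.4321 -0.2354  0.0731] yawj 80.07 jz 0.003 lean -7.2
dpos [-0.0001  0.0004 -0.0031] rv [-0.1337  0.026   0.0056] w 0.29 F [-0.2  0.2 -2.7] t 10.075
```

```bash
python3 -m jog '[[[0,0,-0.004],[-0.07,0.012,0],15],[[0,0,-0.001],[-0.02,0.003,0],15]]'; python3 nose.py
```

```text
clock: 10.32
position: [0.432, -0.236, 0.0682]
ee_rot: [0.762, 0.639, -0.082, 0.072]
ft_force: [-0.3, 0.8, -3.1]
grip_width: 0.292
elev -14.53 nose row 81 nose s(mm) 90.0 mouth approx [ 0.445 -0.161  0.049] t 10.32 w 0.292
```

```bash
python3 -m jog '[[[0,0,0],[-0.01,0.002,0],15]]'; python3 nose.py n6.png
```

```text
clock: 10.5
position: [0.432, -0.2363, 0.0683]
ee_rot: [0.761, 0.638, -0.086, 0.075]
ft_force: [-0.5, -0.0, -2.0]
grip_width: 0.287
elev -15.13 nose row 60 nose s(mm) 97.1 mouth approx [ 0.445 -0.162  0.048] t 10.5 w 0.287
```

```bash
python3 -m jog '[[[0,0,0],[0.08,-0.013,0],15]]'; sed -i 's/range(60,250)/range(5,250)/' nose.py
python3 - <<'E'
from h import *
p,d,m=shot("wrist","w7.png")
E
```

```text
clock: 10.68
position: [0.4325, -0.2348, 0.0681]
ee_rot: [0.763, 0.642, -0.055, 0.048]
ft_force: [0.5, -0.2, -2.0]
grip_width: 0.293
```

View pics/w7.png

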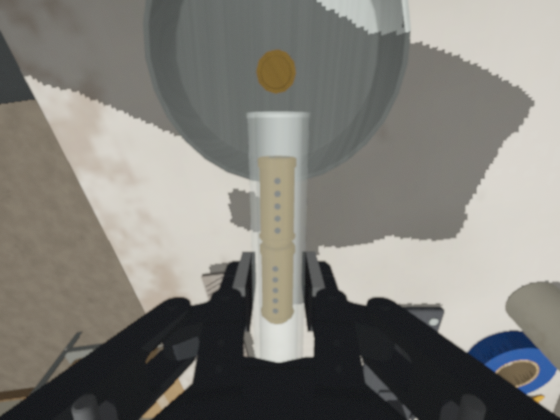

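The first plug has left the tube, showing as an orange disc at (276,72) in the dish, maybe upright. The other two are inside, with their front at row 157. I'll tilt back and look again.

```bash
python3 -m jog '[[[0,0,0],[0.08,-0.013,0],15],[[0,0,0],[0.05,-0.008,0],15]]'
python3 - <<'E'
from h import *
p,d,m=shot("wrist","w8.png")
p,d,m=shot("scene"); zoom(p,180,230,320,350,5,"s8.png")
E
```

```text
clock: 10.98
position: [0.4323, -0.2375, 0.0693]
ee_rot: [0.767, 0.642, -0.002, 0.004]
ft_force: [0.3, -0.6, -1.3]
grip_width: 0.292
```

View pics/w8.png

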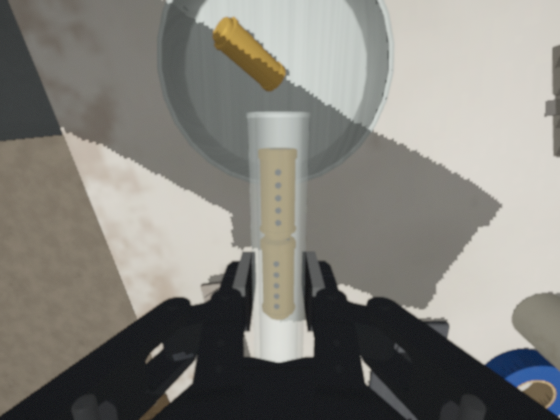

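View pics/s8.png

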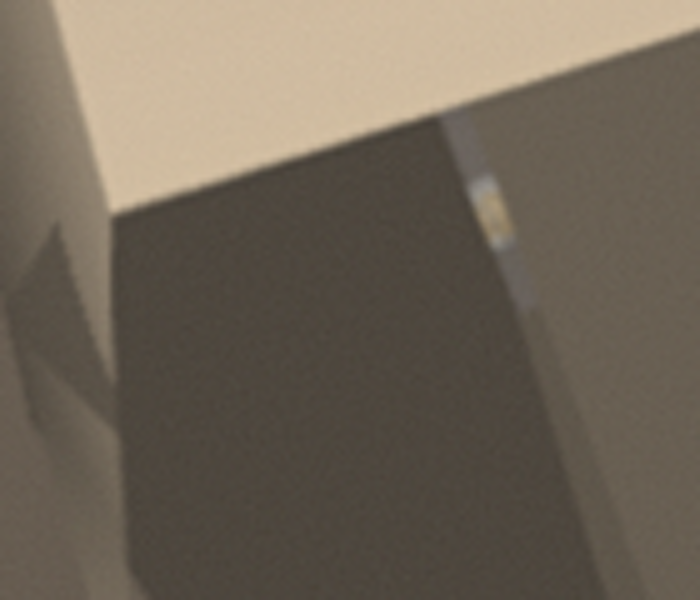

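The first plug now lies flat in the dish, around (250,53). Next I'll raise the tube and tilt its mouth up so the others slide home.

```bash
python3 -m jog '[[[0,-0.01,0.02],[0.11,-0.018,0],15],[[0,-0.01,0.025],[0.11,-0.018,0],15],[[0,-0.01,0.025],[0.11,-0.018,0],15],[[0,0,0.015],[0.11,-0.018,0],15],[[0,0,0],[0,0,0],15]]'; python3 nose.py; python3 -m jog '[[[0,0,0],[0,0,0],15],[[0,0,0],[0,0,0],15]]'; python3 nose.py n9.png;  python3 tgt.py .5088 -.4019 .157 80.36 17
```

```text
clock: 11.7
position: [0.4311, -0.2676, 0.1554]
ee_rot: [0.748, 0.627, 0.164, -0.143]
ft_force: [0.4, 0.3, -2.7]
grip_width: 0.29
elev 23.12 nose row None nose s(mm) None mouth approx [ 0.444 -0.197  0.186] t 11.7 w 0.29
clock: 12.0
position: [0.4316, -0.2646, 0.1538]
ee_rot: [0.747, 0.628, 0.161, -0.143]
ft_force: [0.2, -0.2, -1.7]
grip_width: 0.291
elev 22.89 nose row None nose s(mm) None mouth approx [ 0.444 -0.193  0.184] t 12.0 w 0.291
pos [ 0.4317 -0.2645  0.1539] yawj 80.28 jz -0.0115 lean 24.92
dpos [ 0.0771 -0.1374  0.0031] rv [-0.1381  0.0119  0.0021] w 0.29 F [ 0.3  0.8 -1.8] t 12.05
```

View pics/n9.png

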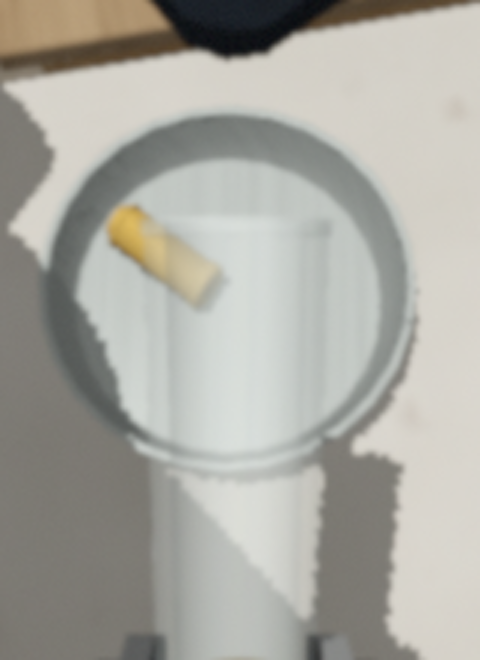

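The plugs are home and the rim is still at row 112, so there was no slip in the grip. I'll return to above the rest.

```bash
python3 -m jog '[[[0.01,-0.018,0],[-0.07,0.006,0],15],[[0.02,-0.035,0],[-0.068,0.006,0],15],[[0.022,-0.04,0.003],[0,0,0],15],[[0.016,-0.03,0],[0,0,0],15],[[0.005,-0.008,0],[0,0,0],15]]'; python3 -m jog '[[[0,0,0],[0,0,0],15]]'; python3 tgt.py .5088 -.4019 .0607 80.36 17
python3 - <<'E'
from h import *
p,d,m=shot("wrist","w10.png")
E
```

```text
clock: 12.68
position: [0.5086, -0.3941, 0.1563]
ee_rot: [0.754, 0.64, 0.111, -0.094]
ft_force: [-0.1, -0.3, -2.0]
grip_width: 0.287
clock: 12.8
position: [0.5087, -0.3937, 0.1558]
ee_rot: [0.754, 0.64, 0.111, -0.095]
ft_force: [0.1, 0.1, -1.3]
grip_width: 0.287
pos [ 0.5087 -0.3937  0.1558] yawj 80.67 jz -0.0012 lean 16.74
dpos [ 0.0001 -0.0082 -0.0951] rv [ 0.0042 -0.0019 -0.0054] w 0.287 F [ 0.1  0.1 -1.3] t 12.8
```

View pics/w10.png

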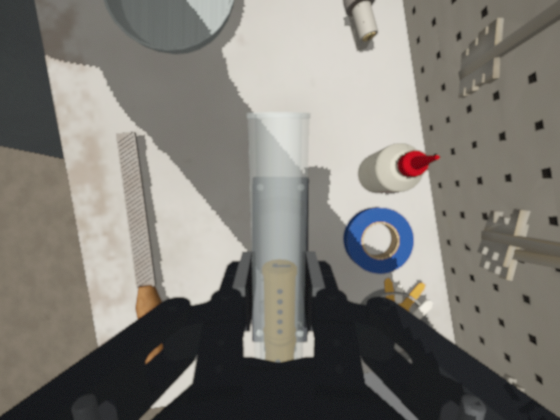

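```bash
python3 -m jog '[[[0,-0.005,-0.02],[0.004,-0.002,-0.005],15],[[0,-0.0025,-0.03],[0,0,0],15],[[0,0,-0.02],[0,0,0],15],[[0,0,0],[0,0,0],15]]'; python3 tgt.py .5088 -.401 .0607 80.36 17
```

```text
clock: 13.35
position: [0.5076, -0.3981, 0.0815]
ee_rot: [0.755, 0.638, 0.114, -0.096]
ft_force: [-0.7, 1.4, -0.9]
grip_width: 0.291
pos [ 0.5076 -0.3981  0.0815] yawj 80.42 jz -0.0004 lean 17.17
dpos [ 0.0012 -0.0029 -0.0208] rv [-0.0029  0.0001 -0.001 ] w 0.291 F [-0.7  1.4 -0.9] t 13.35
```

```bash
python3 -m jog '[[[0.0012,-0.002,-0.005],[-0.003,0,0],15],[[0,-0.001,-0.005],[0,0,0],15],[[0,0,0],[0,0,0],15]]'; python3 tgt.py .5088 -.401 .0607 80.36 17
```

```text
clock: 13.72
position: [0.5095, -0.4018, 0.0726]
ee_rot: [0.755, 0.639, 0.113, -0.094]
ft_force: [0.4, -0.0, -0.5]
grip_width: 0.291
pos [ 0.5095 -0.4018  0.0726] yawj 80.43 jz 0.0023 lean 16.92
dpos [-0.0007  0.0008 -0.0119] rv [ 0.0017  0.002  -0.0011] w 0.291 F [ 0.4 -0.  -0.5] t 13.725
```

```bash
python3 -m jog '[[[-0.0007,0.0008,-0.004],[0.002,0.002,-0.001],15],[[0,0,-0.004],[0,0,0],15],[[0,0,-0.002],[0,0,0],15],[[0,0,0],[0,0,0],15]]'; python3 tgt.py .5088 -.401 .0607 80.36 17;python3 - <<'E'
from h import *
p,d,m=shot("wrist","w11.png")
E
```

```text
clock: 14.22
position: [0.5091, -0.4011, 0.0626]
ee_rot: [0.756, 0.638, 0.113, -0.095]
ft_force: [-0.1, 0.2, -2.6]
grip_width: 0.295
pos [ 0.5091 -0.4011  0.0626] yawj 80.37 jz 0.0009 lean 17.0
dpos [-0.0003  0.0001 -0.0019] rv [ 0.0002  0.0009 -0.0002] w 0.295 F [-0.1  0.2 -2.6] t 14.225
```

View pics/w11.png

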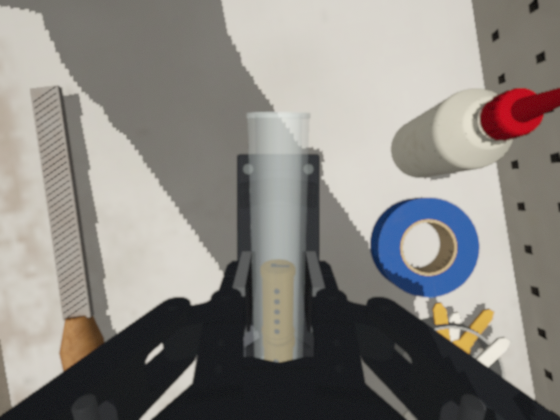

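```bash
python3 -m jog '[[[0,0,-0.002],[0,0,0],15],[[0,0,0],[0,0,0],15]]'; python3 tgt.py .5088 -.401 .0607 80.36 17; python3 -m jog '[[[0,0,0],[0,0,0],35],[[0,0,0],[0,0,0],45],[[0,0,0],[0,0,0],60],[[0,0,0],[0,0,0],60]]'
python3 - <<'E'
from h import *
p,d,m=shot("wrist","w12.png")
E
```

```text
clock: 14.52
position: [0.5089, -0.4014, 0.0609]
ee_rot: [0.756, 0.638, 0.113, -0.095]
ft_force: [-0.4, 0.0, -1.2]
grip_width: 0.288
pos [ 0.5089 -0.4014  0.0609] yawj 80.36 jz 0.001 lean 16.98
dpos [-0.0001  0.0004 -0.0002] rv [0.0005 0.0009 0.    ] w 0.288 F [-0.4  0.  -1.2] t 14.525
clock: 15.02
position: [0.5095, -0.4016, 0.0615]
ee_rot: [0.756, 0.638, 0.113, -0.094]
ft_force: [0.1, -0.5, -0.9]
grip_width: 0.599
```

View pics/w12.png

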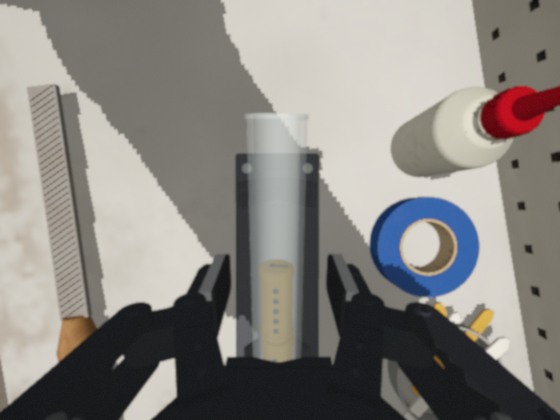

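The tube is released, and its mouth at (277,115) sits where it did before the grasp. I'll go up along the fingers and back toward the robot for a clear view.

```bash
python3 -m jog '[[[0,-0.004,0.02],[0,0,0],60],[[0,-0.008,0.04],[0,0,0],60],[[0,-0.01,0.05],[0,0,0],60],[[0,0,0.05],[0,0,0],60],[[-0.03,0,0.02],[0,0,0],60]]'; python3 -m jog '[[[-0.05,0.01,0],[0,0,0],60],[[-0.05,0.01,0],[0,0,0],60],[[0,0,0],[0,0,0],60],[[0,0,0],[0,0,0],60]]'
python3 - <<'E'
from h import *
p,d,m=shot("wrist","w13.png"); p,d,m=shot("top","t13.png"); p,d,m=shot("scene","s13.png")
E
```

```text
clock: 15.7
position: [0.4792, -0.4239, 0.251]
ee_rot: [0.755, 0.639, 0.113, -0.094]
ft_force: [0.3, -0.4, -1.1]
grip_width: 0.601
clock: 16.2
position: [0.3736, -0.4068, 0.2595]
ee_rot: [0.757, 0.638, 0.114, -0.089]
ft_force: [0.6, -0.3, -0.0]
grip_width: 0.598
```

View pics/w13.png

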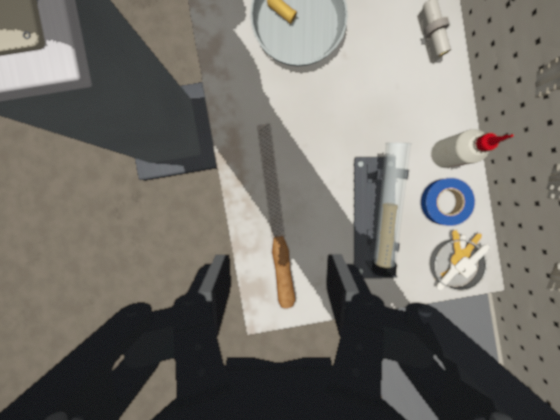

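View pics/t13.png

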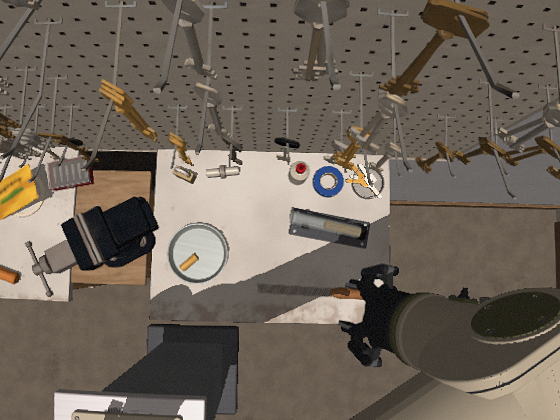

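View pics/s13.png

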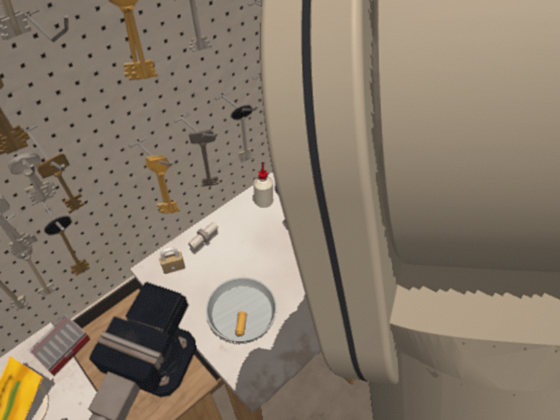

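Run:
```python
from h import *
p,d,m=shot("top"); a=cv2.imread("pics/top0.png")[:,:,::-1]
zoom(p,270,150,400,260,6,"t14.png")
hsv=cv2.cvtColor(p,cv2.COLOR_RGB2HSV); k=(hsv[:,:,0]<28)&(hsv[:,:,1]>110); k[:,:170]=0;k[:,228:]=0;k[:225]=0;k[282:]=0
v,u=np.nonzero(k); q=onz(m,u.mean(),v.mean(),.018); print(len(u),q,"dist",np.hypot(*(q[:2]-[.450,-.142])))
for n,(x0,y0,x1,y1) in dict(oil=(285,158,312,188),cyl=(204,162,245,182),pad=(170,160,200,184),dishL=(165,220,232,285)).items():
    print(n,np.abs(p[y0:y1,x0:x1].astype(int)-a[y0:y1,x0:x1]).mean())
```

```text
128 [ 0.43002503 -0.12419204  0.018     ] dist 0.02676046761699491
oil 20.513168724279836
cyl 21.971138211382115
pad 19.99861111111111
dishL 23.92246460007654
```

View pics/t14.png

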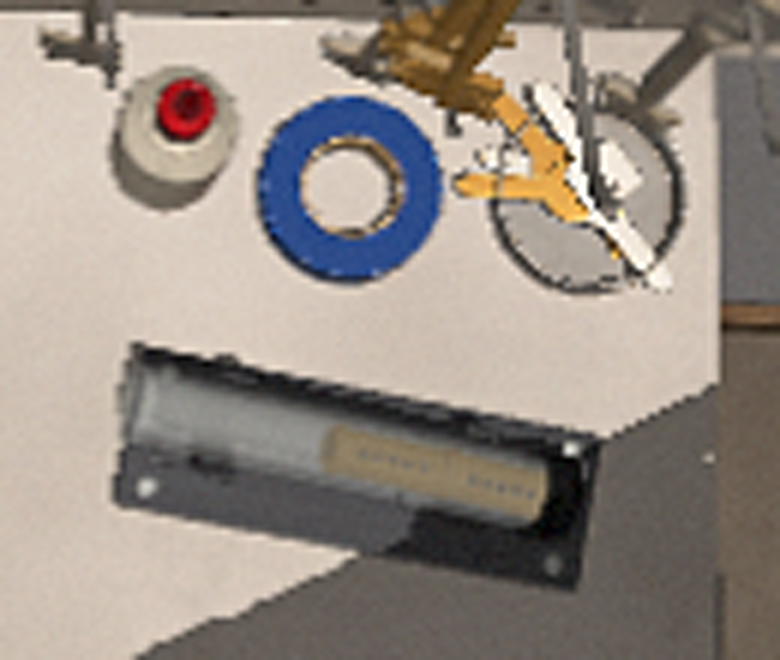

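The tube lies within a pixel of where it started, with both plugs at the closed end. The first plug is about 27 mm from the dish's axis, and the bystanders look unmoved. Handing in.

```bash
python3 -c "
from workcell import manip; print(manip.hand_in())"
```

```text
the job is handed in; nothing more can be done
None
```

The job is handed in at about 16.5 s of the 72 s allowed: one plug is in the dish, the other two are in the tube, and the tube is back in its rest. The hand-in gave no verdict, so what follows is from my own checks.

**What I did:**
- **Peep:** I gripped the tube at its middle, held the mouth over the dish and tilted slowly. The plugs began to slide at roughly 13–15° mouth-down. I stopped with the first plug about 3–5 mm out of the mouth and held it for about 0.7 s.
- **Release:** I tilted again, lower over the dish, and the plug slipped out from a mouth height of about 5 cm. The other two stayed about 16 mm or more inside.
- **Return:** I tilted the mouth up to 23° so they slid home, then laid the tube back in the rest, released it and withdrew.

**Last checks:**
- **First plug:** it lies flat in the dish, about 27 mm from the dish's axis.
- **Tube:** in the overhead picture it lies within about a pixel (roughly 2 mm) of where it started, mouth up, with both plugs at the closed end.
- **Bystanders:** the lock cylinder, padlock and oil bottle look unmoved by eye. The pixel comparison meant to confirm this was inconclusive, because the lighting had changed across the whole picture.

**Less controlled than I wanted:** I meant to creep to about 10 mm and hold a second time, but the plug slid faster than I expected and went straight out. The 3–5 mm hold is therefore the only standstill. During it the measured nose position drifted by 0.7 mm, which is within my measuring error.

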